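Unload the winder brake and hold its gear guard open

ROBOT

A 6-joint arm with a two-finger parallel gripper is mounted at the origin on the work surface. World frame = base frame: x ahead of the robot, y to its left, z up, the work surface at z = 0. Lengths are in m, angles in rad, forces in N, time in s.
With the tool pointing down it reaches from about 0.35 to 0.975 m from the base axis. Payload 4.9 kg.
Tool frame: the origin (TCP) lies midway between the tips of the shut fingers; the grasp point (between the pads) lies 19 mm behind it; z points along the fingers, x is the direction in which the jaws open and shut, and the axes are right-handed (so a half turn about z gives the same grasp; the last joint's range is limited). The gripper opens to 85 mm and grips with 20 to 120 N. Pads are 22 mm wide; open, the fingers measure 114 mm over their backs; the gripper's body (76 mm by 85 mm) begins 54 mm behind the grasp point. The pads swing forward as they close: fully open they stand 13 mm farther back than shut.
Start: joints at [1.154, 0.053, 1.613, -0, 1.476, -0.119], TCP at [0.183, 0.597, 0.231] pointing down, gripper open.
Joint ranges: [-3.01, 3.01], [-1.01, 2.22], [0.06, 2.58], [-1.02, 4.17], [0.09, 2.62], [-3.14, 3.14]. Speed limits (rad/s): [2.57, 2.57, 3.14, 3.14, 3.14, 3.14].

INTERFACE

Orientations are given as a rotation vector (axis times angle).
In Python, from station import ctrl gives the robot as it stands.
- The arm moves only by the tool step_arm, never from a script. Its argument "increments" is text: rows parted by semicolons, each of 6 numbers parted by spaces: the shift along the tool's x, y, z as a fraction of full scale, then the turn, a rotation vector about the tool's x, y, z as a fraction of full scale. In form: x y z rx ry rz; .... A call has 1 to 12 rows; each row shifts and turns the commanded pose from where the row before left it, along the tool's axes as they then stand; what a row does not reach is not made up. Full scale, the value 1, is 0.025 m for a shift and 0.1 rad for a turn. A row lasts 1/12 s, in which the tool goes at most 41.7 mm and 7.16 degrees, less where a joint would pass 70% of its speed; a pose out of reach is approached as far as the arm can. A call with a number of a shift or a turn outside -1 to 1 is refused whole. A call with a gripper value outside its range is refused whole. "fingers" is the opening, from -1 (shut) to 1 (fully open), so that 0 is half open, set as the call begins (left out, the last holds). The fingers move at their own pace and stop on an object; "newtons" is the grip in N (left out, the last holds). Time passes only in rows, so rows that do not move let the fingers close. It gives the time, the measured TCP pose, the force and the opening at its end, in the units of the state.
- ctrl.get_obs(): the state, without advancing time (a new reading comes with each control period).
- ctrl.get_image(name): name is "scene" or "top" or "wrist"; returns a dict with "pixels" (480x640x3 uint8, red, green, blue), "intrinsics" (3x3 intrinsics, pixels), "distortion" ([k1, k2, p1, p2, k3] as OpenCV has them; the pictures are not rectified), "eye" and "orientation" of the camera in the world. Camera axes: x right, y down, z forward; pixel columns grow to the right and rows downward; lengths in m; the calibration is good to about 2 mm. A picture is of the moment at which its call begins. There is no depth.
- ctrl.finish_job(): hands the job in, once; it reports no verdict.
The state is a dict: "t": time; "q": joint angles; "dq": joint speeds; "effort": joint torques, N m; "tool_pos": TCP position; "tool_rot": TCP orientation; "contact_force": force on the tool from outside, world axes, zero at the start; "wrist_torque": the same for the moment, N m; "opening": finger opening in m.
Only numpy, scipy, OpenCV 4.12 (cv2) and the standard library are available. Lean on these libraries where they do the work, as an engineer would, in place of code of your own. Each camera call takes 0.05 s, during which the arm holds its last target.

TASK

Let the load off the spindle winder by twisting the black spring-return knob on the grey box clockwise (seen from above) all the way to its stop, then let go of it so that it springs back. After that lift the yellow gear guard by its red tab to 50 degrees open (within 6 degrees) and finish while still holding it there, steady, so that the fitter can inspect the gears; the guard springs shut if let go. Leave the bronze cover, the two brass valve bodies and the rubber boot where they lie.

Things in the scene. Friction and masses are not known exactly. Their poses are not given: they have to be found in the camera images.
- knob (a joint): Spring-return knob on top of the grey release box, vertical axis. 0 = at rest, grows as it is turned clockwise seen from above; hard stop at 1.05 rad (60 degrees). The spring needs about 0.1 N m at rest and 0.22 N m at the stop and brings the knob back to 0 when let go. A white mark on the box shows the rest direction, a yellow mark the stop direction.
- knob_grip (a point): Gripping point of the knob, on its turning axis. The grip is a black upright bar 50 mm long (along this frame's x), 12 mm thick (along y) and 38 mm high, standing on a steel disc 60 mm across; the point is 22 mm above the disc and 16 mm below the bar's flat top, 98 mm above the bench. The frame turns with the knob; its z points up.
- release: Grey brake release box, 110 x 100 mm and 70 mm high on a 130 x 120 mm foot plate, bolted to the bench; origin at the centre of its underside. The knob sits on the centre of its top; with the knob at rest the bar lies along the box's x.
- guard (a joint): Opening angle of the yellow gear guard on its hinge: 0 = shut and level, 0.873 rad = 50 degrees open, end of travel 1.4 rad. Weight and a spring pull it shut from every angle, with about 2 to 3 N at the tab.
- guard_tab (a point): Centre of the guard's red tab: an upright disc 36 mm across and 14 mm thick, flat faces to this frame's +y and -y, standing off 40 mm from the guard's front edge on a 12 mm wide neck. With the guard shut it lies level with the hinge line, 100 mm above the bench and 175 mm from the hinge line towards the winder's -x; the frame turns with the guard about y.
- guard_hinge (a point): Middle of the guard's hinge line, 100 mm above the bench, fixed to the winder. The hinge line runs along this frame's y; the shut guard reaches from here along -x: plate 126 mm wide, 6 mm thick, ending at 135 mm, tab centre at 175 mm. When the guard is open by angle a, the tab centre lies 175 cos(a) mm towards -x from here and 175 sin(a) mm higher.
- winder: Spindle winder bolted to the bench: base plate 240 x 220 x 12 mm, green gear well 130 x 120 mm with its rim 97 mm above the bench, under the guard; a crank at its -y side (to 150 mm from the middle, 66 mm high) and a clamped upright steel spindle 16 mm thick, 192 mm high, at x +50, y +85 mm. Origin at the centre of its underside; the guard's tab is at its -x side.
- cover: Bystander: loose bronze regulator cover, flanged dome 100 mm across, 50 mm high; origin at the centre of its underside.
- valve_a_mid (a point): Bystander: centre of a loose brass needle valve body, hex bar 55 mm long, 24 mm across flats, lying down.
- valve_b_mid (a point): Bystander: centre of the other loose brass needle valve body, same shape and size.
- boot: Bystander: loose black rubber boot, ribbed cone 60 mm across, 45 mm high; origin at the centre of its underside.
Mind the look-alikes: they are no part of the job. Several things look just like the release: the one meant starts farthest to the robot's right.

How it is judged:
By the outcome, as a careful person would: the job done as asked, in the order asked, and still so for the second after the job is handed in, while the arm keeps its last pose, push and grip.
It also fails if it takes over 54 s, if anything falls off the work surface, if the arm or the gripper's body presses on something with over 40 N, if the wrist force passes 120 N, or if a joint passes its speed limit or range.

## Working session

There is one attempt and no reset: what is moved stays moved. The work goes in short steps, Python scripts to look and compute and a tool call to move; the robot and the scene stay as the last step left them, time stands still between calls to the robot, and variables do not carry over. Pictures are saved under pics/ and viewed, and the job is handed in when it is done.

Besides the shell and the picture viewer there is one more tool, called after "Request:" in YAML: its name, and indented under it one key for each argument. step_arm: Moves the arm, as the interface text tells. Shift numbers are shares of 0.025 m and turn numbers shares of 0.1 rad, none past 1 either way. Its arguments: {"type":"object","properties":{"increments":{"type":"string"},"fingers":{"type":"number"},"newtons":{"type":"number"}},"required":["increments"]}

```bash
mkdir -p pics; ls
cat > h.py <<'E'
from station import ctrl
import numpy as np, cv2
from scipy.spatial.transform import Rotation as R
def snap(name,f):
    im=ctrl.get_image(name)
    cv2.imwrite('pics/'+f+'.png',im['pixels'][:,:,::-1])
    np.savez('pics/'+f+'.npz',**{k:np.array(v) for k,v in im.items()})
    return im
def load(f): return dict(np.load('pics/'+f+'.npz'))
def rot(o):
    o=np.array(o,float)
    return o if o.shape==(3,3) else (R.from_rotvec(o).as_matrix() if o.size==3 else R.from_quat(o).as_matrix())
def ray(im,uv):
    n=cv2.undistortPoints(np.array([[uv]],float),np.array(im['intrinsics']),np.array(im['distortion']))[0,0]
    return np.array(im['eye'],float), rot(im['orientation'])@np.array([n[0],n[1],1.])
def atz(im,uv,z):
    e,d=ray(im,uv); return e+d*(z-e[2])/d[2]
def proj(im,P):
    Rm=rot(im['orientation']); pc=(np.atleast_2d(P)-im['eye'])@Rm
    return cv2.projectPoints(pc,np.zeros(3),np.zeros(3),np.array(im['intrinsics']),np.array(im['distortion']))[0][:,0]
def tri(l):
    A=np.zeros((3,3));b=np.zeros(3)
    for im,uv in l:
        e,d=ray(im,uv);d/=np.linalg.norm(d);M=np.eye(3)-np.outer(d,d);A+=M;b+=M@e
    p=np.linalg.solve(A,b)
    return p,[np.linalg.norm(proj(im,p)[0]-uv) for im,uv in l]
E
python3 - <<'E'
from h import *
print(ctrl.get_obs())
for n in ['scene','top','wrist']:
    im=snap(n,n+'0'); print(n,im['eye'],im['orientation'],im['intrinsics'],im['distortion'])
E
```

```text
pics
{'t': 0.0, 'q': array([ 1.15394863e+00,  5.33479797e-02,  1.61430335e+00,  5.57269932e-06,
        1.47599931e+00, -1.18994868e-01]), 'dq': array([ 1.73951585e-04,  3.81975822e-04,  9.76027267e-05, -1.13195560e-03,
       -2.86991214e-05, -6.24637476e-06]), 'effort': array([ 3.26384707e-04, -3.93679440e+01, -3.70173347e+01, -2.06354298e-04,
        7.10527820e-03,  3.03032471e-05]), 'tool_pos': array([0.18315718, 0.59690498, 0.23006294]), 'tool_rot': array([ 2.52564659,  1.86663881, -0.00281283]), 'contact_force': array([ 0.22594844, -0.83810514, -0.04324352]), 'wrist_torque': array([ 0.00475474,  0.00278328, -0.00897484]), 'opening': 0.08566393860460945}
scene [1.55934112 0.56557904 0.9173477 ] [-1.31013964 -2.08556477  1.06071892] [[521.65142355   0.         323.87038078]
 [  0.         521.65142355 234.1478557 ]
 [  0.           0.           1.        ]] [-0.12691397  0.          0.          0.          0.        ]
top [0.40478754 0.07400132 1.27675342] [-2.16646998  2.13213084 -0.18209179] [[582.6644513    0.         307.58851295]
 [  0.         582.6644513  237.34924468]
 [  0.           0.           1.        ]] [-0.07670562  0.          0.          0.          0.        ]
wrist [0.11781772 0.61688191 0.37167121] [2.33867351 1.72962962 0.23784464] [[360.89010707   0.         317.20040032]
 [  0.         360.89010707 240.37803834]
 [  0.           0.           1.        ]] [-0.05295393  0.          0.          0.          0.        ]
```

View pics/scene0.png

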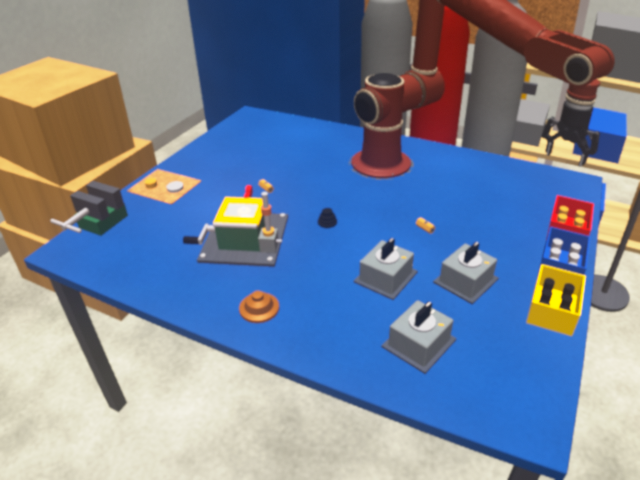

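View pics/top0.png

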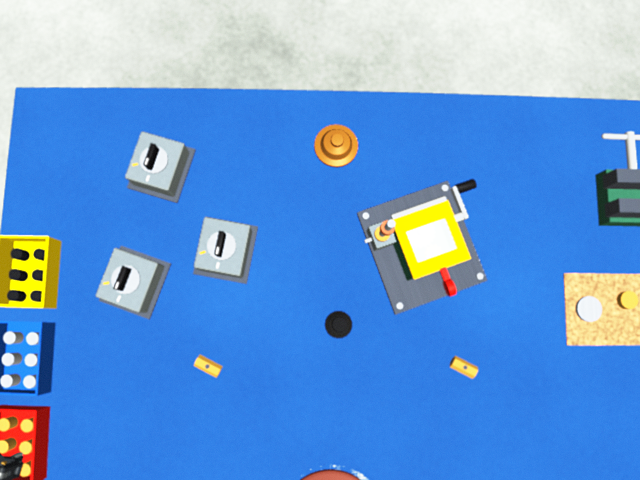

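View pics/wrist0.png

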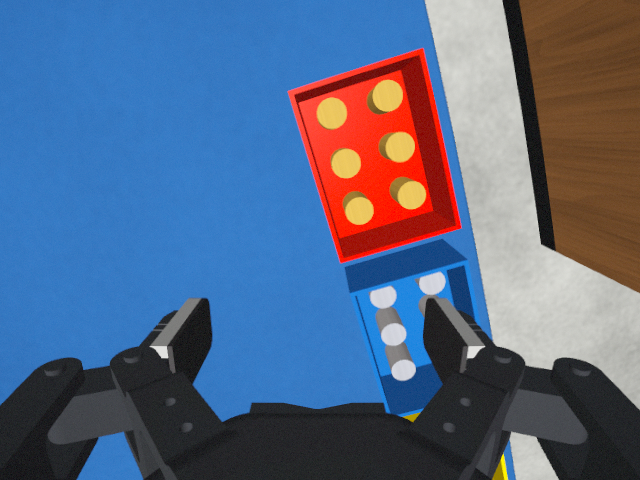

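Three look-alike boxes in the top view: (160,165), (223,247) and (132,281). Image right is the robot's right (-y), so (223,247) is the one meant. I'll confirm it in a crop.

Run:
```python
from h import *
t=load('top0');s=load('scene0')
for uv in [(160,165),(223,247),(132,281)]: print(uv,atz(t,uv,.1))
a=cv2.imread('pics/top0.png');b=cv2.imread('pics/scene0.png')
c1=cv2.resize(a[205:290,185:265],None,fx=5,fy=5,interpolation=2)
c2=cv2.resize(b[225:305,345:425],None,fx=5,fy=5,interpolation=2)[:425]
H=max(c1.shape[0],c2.shape[0]);
o=np.zeros((H,800,3),np.uint8);o[:c1.shape[0],:400]=c1;o[:c2.shape[0],400:]=c2
cv2.imwrite('pics/c1.png',o)
c1=cv2.resize(a[170:320,350:500],None,fx=2.6,fy=2.6,interpolation=2)
c2=cv2.resize(b[170:275,180:290],None,fx=3.5,fy=3.5,interpolation=2)
o=np.zeros((400,800,3),np.uint8);o[:390,:390]=c1;o[:c2.shape[0],400:400+c2.shape[1]]=c2
cv2.imwrite('pics/c2.png',o)
```

```text
(160, 165) [0.73361377 0.36640277 0.1       ]
(223, 247) [0.56331768 0.22811107 0.1       ]
(132, 281) [0.49061232 0.41034714 0.1       ]
```

View pics/c1.png

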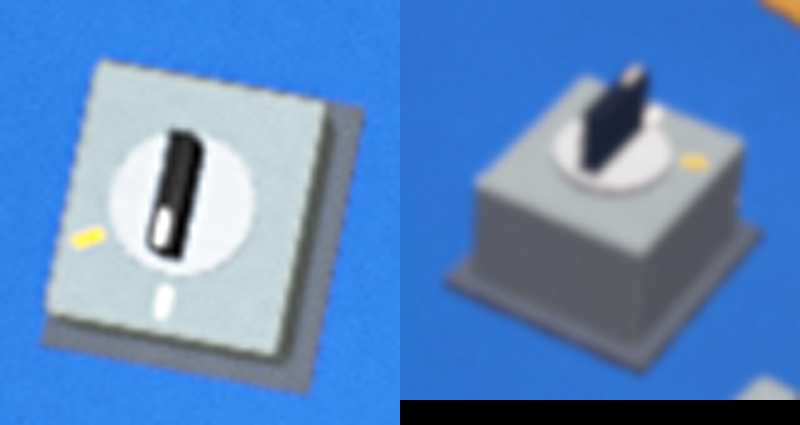

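View pics/c2.png

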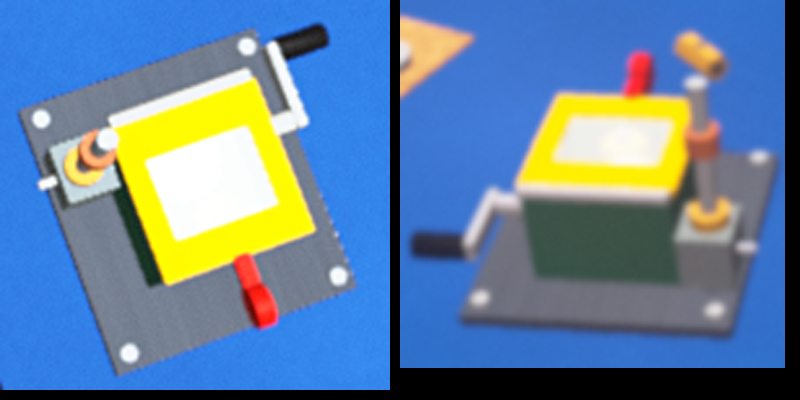

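```bash
cat > fit.py <<'E'
from h import *
t=load('top0');s=load('scene0')
k=lambda u,v:(185+u/5,205+v/5)
ks=lambda u,v:(345+(u-400)/5,225+v/5)
print('disc',tri([(t,k(182,205)),(s,ks(613,152))]))
cs=[k(100,62),k(327,100),k(280,355),k(48,315)]
P=np.array([atz(t,c,.07) for c in cs]);print(P,P.mean(0))
for i in range(4):
    d=P[(i+1)%4]-P[i];print(np.linalg.norm(d),np.degrees(np.arctan2(d[1],d[0])))
# scene box corners: left(475,183) front(640,255) right(745,143) back(585,78)
Q=np.array([atz(s,ks(*c),.07) for c in [(585,78),(745,143),(640,255),(475,183)]]);print(Q,Q.mean(0))
for i in range(4):
    d=Q[(i+1)%4]-Q[i];print(np.linalg.norm(d),np.degrees(np.arctan2(d[1],d[0])))
# winder/guard: crop2 top scale 2.6 offset (350,170), scene scale 3.5 offset(180,170)
w=lambda u,v:(350+u/2.6,170+v/2.6)
ws=lambda u,v:(180+(u-400)/3.5,170+v/3.5)
for n,a,b in [('tab',w(263,308),ws(639,70)),('fl',w(168,284),ws(560,95)),('fr',w(315,230),ws(690,98))]:
    print(n,tri([(t,a),(s,b)]))
G=np.array([atz(t,w(*c),.1) for c in [(109,117),(255,78),(315,230),(168,284)]]);print(G)
for i in range(4):
    d=G[(i+1)%4]-G[i];print(np.linalg.norm(d),np.degrees(np.arctan2(d[1],d[0])))
B=np.array([atz(t,w(*c),.012) for c in [(20,110),(255,32),(355,285),(118,375)]]);print(B,B.mean(0))
for i in range(4):
    d=B[(i+1)%4]-B[i];print(np.linalg.norm(d),np.degrees(np.arctan2(d[1],d[0])))
for n,uv,z in [('va',(464,367),.012),('vb',(208,366),.012),('boot',(338,325),.02)]: print(n,atz(t,uv,z))
E
python3 fit.py
```

```text
disc (array([0.56881181, 0.23621769, 0.0716296 ]), [np.float64(0.5023801468625185), np.float64(0.40799210321206997)])
[[0.6295631  0.27230055 0.07      ]
 [0.61497387 0.17618722 0.07      ]
 [0.50735291 0.1925373  0.07      ]
 [0.52229716 0.28955541 0.07      ]] [0.56854676 0.23264512 0.07      ]
0.09721428993085368 -98.63114931415801
0.10885584560508484 171.36151898735548
0.09816233789008352 81.24323386091186
0.10864488793369577 -9.138347108550063
[[0.51430057 0.20085194 0.07      ]
 [0.53110114 0.29575391 0.07      ]
 [0.63555566 0.2768876  0.07      ]
 [0.61887293 0.18201353 0.07      ]] [0.57495758 0.23887675 0.07      ]
0.09637759918860873 79.96089772080373
0.10614464165325438 -10.23823655989583
0.0963296514259275 -99.97298004314317
0.10625565441640292 169.78786088297795
tab (array([ 0.485713  , -0.23725719,  0.09923039]), [np.float64(0.3444682605398604), np.float64(0.23437944274397043)])
fl (array([ 0.53463587, -0.21281827,  0.10186149]), [np.float64(28.437017023742644), np.float64(20.19748325160093)])
fr (array([ 0.52369167, -0.22292568,  0.11462095]), [np.float64(27.866574339593996), np.float64(19.07246757538439)])
[[ 0.63588761 -0.11731868  0.1       ]
 [ 0.66997    -0.23538171  0.1       ]
 [ 0.54811609 -0.28067915  0.1       ]
 [ 0.50378305 -0.16281878  0.1       ]]
0.12288404380894061 -73.8976464018204
0.1300008949483051 -159.60810867972745
0.12592253589237126 110.61373087858894
0.13972068967679557 19.004980957256052
[[ 0.65781897 -0.05542538  0.012     ]
 [ 0.730548   -0.25954913  0.012     ]
 [ 0.51246635 -0.34045348  0.012     ]
 [ 0.43465467 -0.13775844  0.012     ]] [ 0.583872   -0.19829661  0.012     ]
0.21669337836181107 -70.389083056932
0.2326050640672628 -159.64605778439937
0.21711733154265053 111.00107060845453
0.2378676862777569 20.250770242973147
va [ 0.32313552 -0.28617424  0.012     ]
vb [0.31877569 0.26291292 0.012     ]
boot [ 0.40995248 -0.0129254   0.02      ]
```

```bash
cat >> h.py <<'E'
from scipy.linalg import logm
def plan(p,Rt,n,o=None):
    o=o or ctrl.get_obs(); R0=R.from_rotvec(o['tool_rot']); Rt=Rt if isinstance(Rt,R) else R.from_matrix(Rt)
    rel=R0.inv()*Rt; w=rel.as_rotvec()/n; d0=R0.inv().apply(np.array(p)-o['tool_pos'])
    S=sum((R.from_rotvec(w*k).as_matrix() for k in range(n)),np.zeros((3,3)))
    d=np.linalg.solve(S,d0); print(n,'rows:',np.round(d/.025,3),np.round(w/.1,3)); return d,w
def down(deg):  # tool x heading deg, z down
    a=np.radians(deg);x=np.array([np.cos(a),np.sin(a),0]);z=np.array([0,0,-1.]);return np.c_[x,np.cross(z,x),z]
def obs():
    o=ctrl.get_obs();print('t',round(o['t'],2),'pos',np.round(o['tool_pos'],4),'rot',np.round(o['tool_rot'],3),'F',np.round(o['contact_force'],1),'M',np.round(o['wrist_torque'],2),'op',round(o['opening'],4),'q',np.round(o['q'],2));return o
E
python3 - <<'E'
from h import *
o=obs();M=R.from_rotvec(o['tool_rot']).as_matrix();print(np.degrees(np.arctan2(M[1,0],M[0,0])))
plan([.571,.236,.25],down(80.3),24)
E
```

```text
t 0.15 pos [0.1832 0.597  0.2303] rot [ 2.526e+00  1.867e+00 -2.000e-03] F [-0.1 -0.5 -1.1] M [ 0.01 -0.05 -0.02] op 0.0856 q [ 1.15  0.05  1.61 -0.    1.48 -0.12]
72.93829443827173
24 rows: [-0.434  0.77  -0.033] [-0.     0.001 -0.054]
```

Request:
step_arm:
  increments: "-0.43 0.77 -0.03 0 0 -0.05; -0.43 0.77 -0.03 0 0 -0.05; -0.43 0.77 -0.03 0 0 -0.05; -0.43 0.77 -0.03 0 0 -0.05; -0.43 0.77 -0.03 0 0 -0.05; -0.43 0.77 -0.03 0 0 -0.05; -0.43 0.77 -0.03 0 0 -0.05; -0.43 0.77 -0.03 0 0 -0.05; -0.43 0.77 -0.03 0 0 -0.05; -0.43 0.77 -0.03 0 0 -0.05; -0.43 0.77 -0.03 0 0 -0.05; -0.43 0.77 -0.03 0 0 -0.05"
  fingers: 1
  newtons: 60

```text
t: 1.15
tool_pos: [0.372, 0.4105, 0.2399]
tool_rot: [2.469, 1.943, -0.001]
contact_force: [-0.3, 0.9, -0.5]
opening: 0.085
```

Request:
step_arm:
  increments: "-0.43 0.77 -0.03 0 0 -0.05; -0.43 0.77 -0.03 0 0 -0.05; -0.43 0.77 -0.03 0 0 -0.05; -0.43 0.77 -0.03 0 0 -0.05; -0.43 0.77 -0.03 0 0 -0.05; -0.43 0.77 -0.03 0 0 -0.05; -0.43 0.77 -0.03 0 0 -0.05; -0.43 0.77 -0.03 0 0 -0.05; -0.43 0.77 -0.03 0 0 -0.05; -0.43 0.77 -0.03 0 0 -0.05; -0.43 0.77 -0.03 0 0 -0.05; -0.43 0.77 -0.03 0 0 -0.05"

```text
t: 2.15
tool_pos: [0.571, 0.2363, 0.2489]
tool_rot: [-2.409, -2.015, 0.001]
contact_force: [0.7, 0.6, 0.1]
opening: 0.0857
```

Run:
```python
from h import *
snap('wrist','w1');obs()
```

```text
t 2.2 pos [0.5737 0.2336 0.2489] rot [ 2.41   2.011 -0.   ] F [ 0.3 -1.6  0.4] M [-0.15  0.04 -0.01] op 0.0856 q [ 0.27  0.03  1.61 -0.    1.5  -1.12]
```

View pics/w1.png

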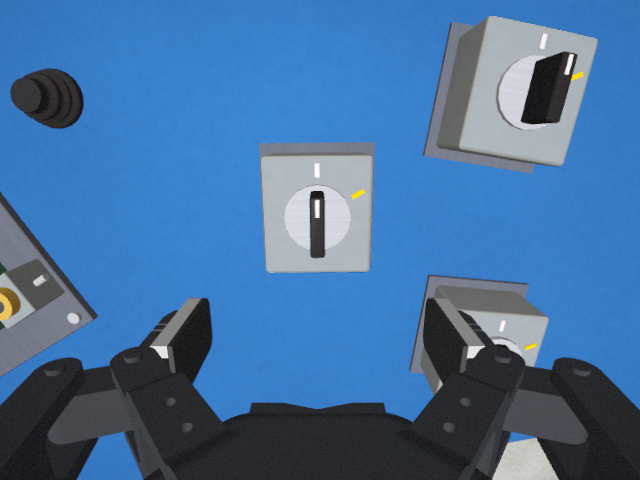

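Run:
```python
from h import *
w=load('w1');t=load('top0');s=load('scene0')
print(w['eye'])
print(atz(w,(317.5,217),.076))
P=np.array([atz(w,c,.07) for c in [(262,156),(373,153),(370,271),(267,272)]]);print(P,P.mean(0))
for i in range(4):
    d=P[(i+1)%4]-P[i];print(np.linalg.norm(d),np.degrees(np.arctan2(d[1],d[0])))
for a,b in [((317.5,193),(317.5,256))]:
    a=atz(w,a,.114);b=atz(w,b,.114);print('bar',a,b,(a+b)/2,np.degrees(np.arctan2(*(a-b)[1::-1])))
print('disc tri wt',tri([(w,(317.5,217)),(t,(221.4,246))]),'ws',tri([(w,(317.5,217)),(s,(387.6,255.4))]),'all',tri([(w,(317.5,217)),(t,(221.4,246)),(s,(387.6,255.4))]))
print(proj(w,[[.571,.236,.114]]))
```

```text
[0.50370364 0.24787312 0.39037414]
[0.56999187 0.23609617 0.076     ]
[[0.50943607 0.19795386 0.07      ]
 [0.52391783 0.29322647 0.07      ]
 [0.63134385 0.2756052  0.07      ]
 [0.61514332 0.17940741 0.07      ]] [0.56996027 0.23654824 0.07      ]
0.09636696086401553 81.35700978738657
0.10886165505242423 -9.315364422064599
0.09755240719140357 -99.55939870731365
0.1073219176631932 170.0486801293022
bar [0.54344961 0.24083677 0.114     ] [0.59355173 0.23186805 0.114     ] [0.56850067 0.23635241 0.114     ] 169.85104584477642
disc tri wt (array([0.56999845, 0.23558919, 0.07189061]), [np.float64(1.0174617036552722), np.float64(0.438856995228621)]) ws (array([0.57033819, 0.2368684 , 0.07322734]), [np.float64(1.0087223444995965), np.float64(0.3552743679832041)]) all (array([0.56969343, 0.23619972, 0.07243265]), [np.float64(1.1741729906189224), np.float64(0.5827584800836056), np.float64(0.5221359220950776)])
[[317.6187048  228.36392483]]
```

Run:
```python
from h import *
obs();plan([.5697,.2363,.085],down(80.1),9)
```

```text
t 2.2 pos [0.5737 0.2336 0.2489] rot [ 2.41   2.011 -0.   ] F [ 0.3 -1.6  0.4] M [-0.15  0.04 -0.01] op 0.0856 q [ 0.27  0.03  1.61 -0.    1.5  -1.12]
9 rows: [ 0.009 -0.02   0.728] [ 0.002  0.002 -0.008]
```

Request:
step_arm:
  increments: "0.01 -0.02 0.73 0 0 -0.01; 0.01 -0.02 0.73 0 0 -0.01; 0.01 -0.02 0.73 0 0 -0.01; 0.01 -0.02 0.73 0 0 -0.01; 0.01 -0.02 0.73 0 0 -0.01; 0.01 -0.02 0.73 0 0 -0.01; 0.01 -0.02 0.73 0 0 -0.01; 0.01 -0.02 0.73 0 0 -0.01; 0.01 -0.02 0.73 0 0 -0.01; 0 0 0 0 0 0; 0 0 0 0 0 0"

```text
t: 3.12
tool_pos: [0.5652, 0.2399, 0.0836]
tool_rot: [-2.4, -2.025, 0.005]
contact_force: [0.1, 1.2, 0.1]
opening: 0.0856
```

Run:
```python
from h import *
snap('wrist','w2');obs();plan([.5697,.2363,.085],down(80.1),1)
```

```text
t 3.17 pos [0.5663 0.2402 0.0852] rot [-2.401e+00 -2.026e+00  1.000e-03] F [0.5 0.5 1.1] M [-0.01  0.    0.01] op 0.0853 q [ 0.28  0.16  1.75 -0.    1.23 -1.12]
1 rows: [-0.131  0.158  0.01 ] [-0.003  0.002  0.04 ]
```

View pics/w2.png

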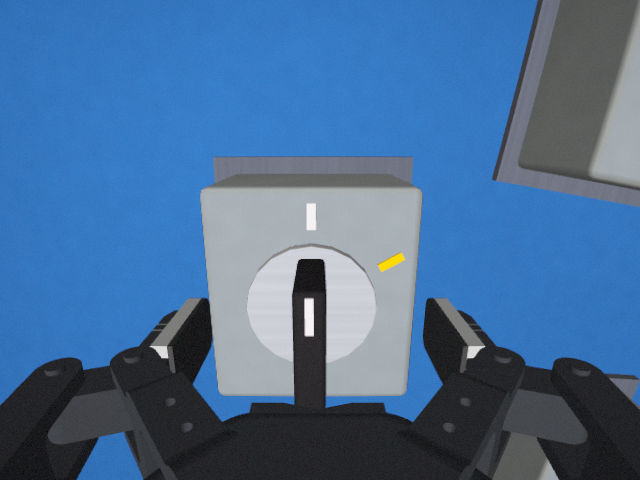

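Request:
step_arm:
  increments: "-0.13 0.15 0 0 0 0.03; 0 0 0 0 0 0; 0 0 0 0 0 0"

```text
t: 3.42
tool_pos: [0.5708, 0.2363, 0.0867]
tool_rot: [2.403, 2.021, 0.004]
contact_force: [0.3, -0.8, 0.2]
opening: 0.0856
```

Run:
```python
from h import *
snap('wrist','w3');obs();plan([.5697,.2363,.085],down(80.1),1)
```

```text
t 3.47 pos [0.5705 0.2364 0.0864] rot [2.404 2.022 0.003] F [-0.9  0.3  0.2] M [-0.07  0.05 -0.01] op 0.0854 q [ 0.27  0.16  1.75  0.    1.23 -1.13]
1 rows: [-0.007 -0.03   0.054] [ 0.019 -0.009  0.006]
```

View pics/w3.png

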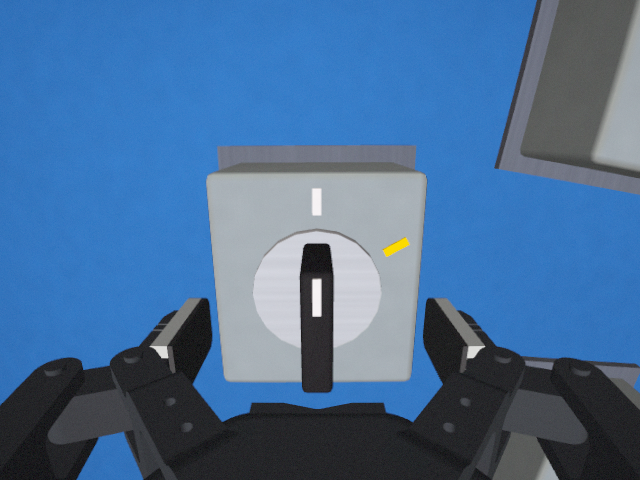

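The bar is centred (column 317) between the pads and parallel to them. I'll close on it.

Request:
step_arm:
  increments: "0 0 0 0 0 0; 0 0 0 0 0 0; 0 0 0 0 0 0; 0 0 0 0 0 0; 0 0 0 0 0 0; 0 0 0 0 0 0; 0 0 0 0 0 0; 0 0 0 0 0 0; 0 0 0 0 0 0; 0 0 0 0 0 0"
  fingers: -1
  newtons: 60

```text
t: 4.3
tool_pos: [0.5695, 0.2363, 0.0851]
tool_rot: [-2.404, -2.023, 0.0]
contact_force: [-0.8, -0.0, 1.7]
opening: 0.0111
```

Run:
```python
from h import *
snap('wrist','w4');obs()
```

```text
t 4.35 pos [0.5695 0.2363 0.0851] rot [-2.404 -2.023  0.   ] F [-1.  -1.1  1.4] M [-0.07  0.16  0.08] op 0.0108 q [ 0.27  0.16  1.75 -0.    1.23 -1.13]
```

View pics/w4.png

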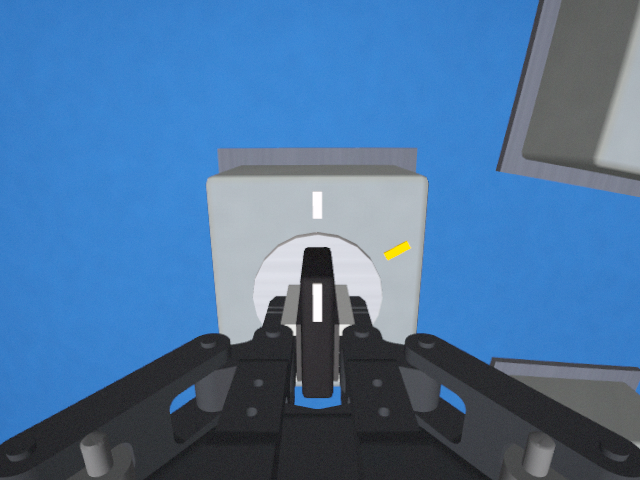

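Request:
step_arm:
  increments: "0 0 0 0 0 0.7; 0 0 0 0 0 0.7; 0 0 0 0 0 0.7; 0 0 0 0 0 0.7; 0 0 0 0 0 0.7; 0 0 0 0 0 0.7; 0 0 0 0 0 0.7; 0 0 0 0 0 0.7; 0 0 0 0 0 0.7; 0 0 0 0 0 0.7; 0 0 0 0 0 0.7; 0 0 0 0 0 0.7"

```text
t: 5.35
tool_pos: [0.57, 0.237, 0.0851]
tool_rot: [-3.02, -0.862, -0.003]
contact_force: [2.1, 1.5, 0.1]
opening: 0.011
```

Run:
```python
from h import *
snap('wrist','w5');o=obs();M=R.from_rotvec(o['tool_rot']).as_matrix();print(80.1-np.degrees(np.arctan2(M[1,0],M[0,0])))
```

```text
t 5.4 pos [0.57   0.2369 0.0851] rot [-3.021e+00 -8.590e-01 -2.000e-03] F [ 2.1  2.  -0. ] M [ 0.3  -0.1   0.22] op 0.0113 q [ 0.27  0.16  1.75  0.    1.23 -0.28]
48.36871966497431
```

View pics/w5.png

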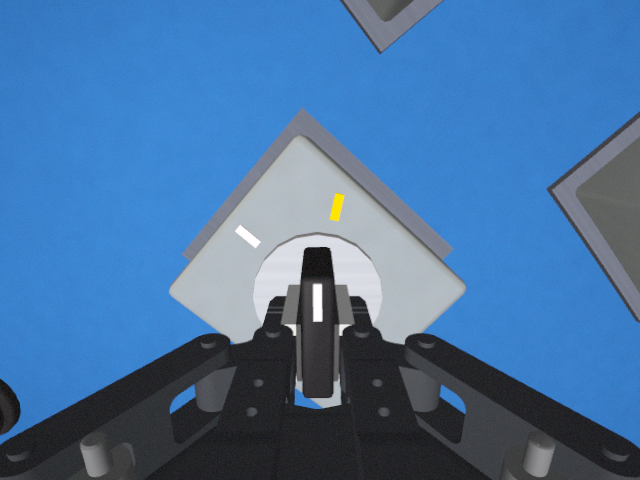

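Bar holds firmly, 48° turned, and the yellow mark is still about 12° on. Going on gently to the stop.

Request:
step_arm:
  increments: "0 0 0 0 0 0.4; 0 0 0 0 0 0.4; 0 0 0 0 0 0.4; 0 0 0 0 0 0.4; 0 0 0 0 0 0.3; 0 0 0 0 0 0.2; 0 0 0 0 0 0"

```text
t: 5.98
tool_pos: [0.5701, 0.237, 0.0852]
tool_rot: [-3.092, -0.546, -0.003]
contact_force: [3.2, 4.7, -1.8]
opening: 0.011
```

Run:
```python
from h import *
snap('wrist','w6');o=obs();M=R.from_rotvec(o['tool_rot']).as_matrix();print(80.1-np.degrees(np.arctan2(M[1,0],M[0,0])))
```

```text
t 6.03 pos [0.5701 0.237  0.0852] rot [-3.092e+00 -5.470e-01 -3.000e-03] F [ 3.2  4.4 -1.7] M [ 0.68 -0.51  0.27] op 0.0111 q [ 0.27  0.16  1.75  0.    1.23 -0.08]
60.024330625859335
```

View pics/w6.png

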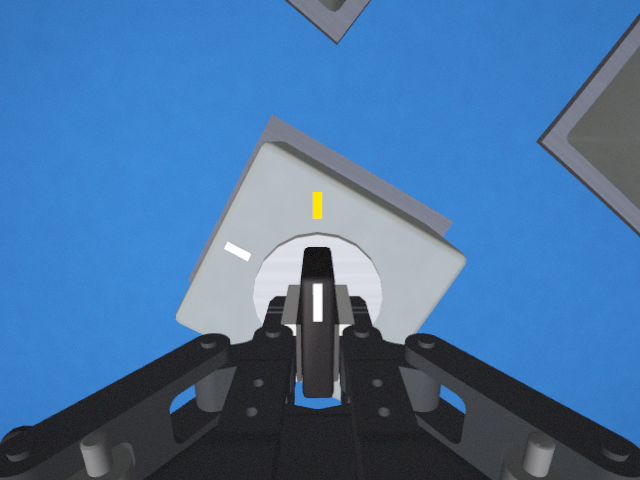

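Request:
step_arm:
  increments: "0 0 0 0 0 0.2; 0 0 0 0 0 0.2; 0 0 0 0 0 0.1; 0 0 0 0 0 0; 0 0 0 0 0 0"

```text
t: 6.45
tool_pos: [0.5701, 0.237, 0.0852]
tool_rot: [-3.105, -0.476, -0.003]
contact_force: [3.2, 3.8, -1.5]
opening: 0.011
```

Run:
```python
from h import *
o=obs();M=R.from_rotvec(o['tool_rot']).as_matrix();print(80.1-np.degrees(np.arctan2(M[1,0],M[0,0])))
```

```text
t 6.45 pos [0.5701 0.237  0.0852] rot [-3.105e+00 -4.760e-01 -3.000e-03] F [ 3.2  3.8 -1.5] M [ 0.69 -0.48  1.34] op 0.011 q [ 0.27  0.16  1.75  0.    1.23 -0.03]
62.68249687085523
```

The moment jumped from 0.27 to 1.34 N m, so the knob is on its stop. Releasing.

Request:
step_arm:
  increments: "0 0 0 0 0 0; 0 0 0 0 0 0; 0 0 0 0 0 0; 0 0 0 0 0 0; 0 0 0 0 0 0; 0 0 0 0 0 0; 0 0 0 0 0 0; 0 0 0 0 0 0; 0 0 0 0 0 0; 0 0 0 0 0 0"
  fingers: 1

```text
t: 7.28
tool_pos: [0.5696, 0.2362, 0.085]
tool_rot: [3.106, 0.468, -0.0]
contact_force: [0.0, 0.1, -0.2]
opening: 0.0855
```

Run:
```python
from h import *
snap('wrist','w7');o=obs()
```

```text
t 7.33 pos [0.5696 0.2362 0.0851] rot [3.106 0.468 0.   ] F [-0.3 -0.1 -0.1] M [ 0.02 -0.03  0.03] op 0.0857 q [ 0.27  0.16  1.75 -0.    1.23 -0.03]
```

View pics/w7.png

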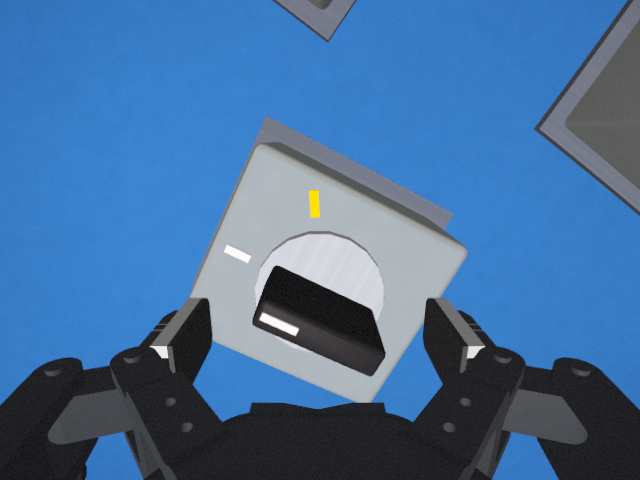

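Run:
```python
from h import *
o=obs();plan([.5696,.2362,.25],R.from_rotvec(o['tool_rot']),7)
o['tool_pos']=np.array([.5696,.2362,.25]);d,w=plan([.48,-.235,.25],down(-70),24,o)
p=o['tool_pos'].copy();q=R.from_rotvec(o['tool_rot'])
for i in range(24):
    p=p+q.apply(d);q=q*R.from_rotvec(w)
    if i%4==3: print(p)
```

```text
t 7.33 pos [0.5696 0.2362 0.0851] rot [3.106 0.468 0.   ] F [-0.3 -0.1 -0.1] M [ 0.02 -0.03  0.03] op 0.0857 q [ 0.27  0.16  1.75 -0.    1.23 -0.03]
7 rows: [-0.     0.    -0.942] [0. 0. 0.]
24 rows: [0.211 0.856 0.   ] [ 0.    -0.     0.634]
[0.6075191  0.15683282 0.25000443]
[0.62432624 0.07049322 0.25000741]
[ 0.61894761 -0.01730243  0.25000862]
[ 0.59172683 -0.10094474  0.25000783]
[ 0.5444031  -0.17508968  0.25000494]
[ 0.48  -0.235  0.25 ]
```

Request:
step_arm:
  increments: "0 0 -0.94 0 0 0; 0 0 -0.94 0 0 0; 0 0 -0.94 0 0 0; 0 0 -0.94 0 0 0; 0 0 -0.94 0 0 0; 0 0 -0.94 0 0 0; 0 0 -0.94 0 0 0; 0 0 -0.94 0 0 0; 0 0 0 0 0 0"

```text
t: 8.08
tool_pos: [0.5719, 0.237, 0.2799]
tool_rot: [-3.105, -0.468, -0.016]
contact_force: [0.2, -0.5, 1.4]
opening: 0.0852
```

Run:
```python
from h import *
snap('scene','s1');o=obs();plan([.53,0,.27],down(-26.5),12)
o['tool_pos']=np.array([.53,0,.27]);o['tool_rot']=R.from_matrix(down(-26.5)).as_rotvec();plan([.48,-.235,.26],down(-70),12,o)
```

```text
t 8.13 pos [0.5711 0.2367 0.2771] rot [-3.106 -0.468 -0.011] F [ 1.   0.2 -0.6] M [-0.03  0.02  0.01] op 0.0857 q [ 0.27  0.01  1.58 -0.    1.54 -0.03]
12 rows: [-0.1    0.814  0.023] [-0.002 -0.006  0.635]
12 rows: [0.464 0.677 0.033] [ 0.    -0.     0.633]
```

View pics/s1.png

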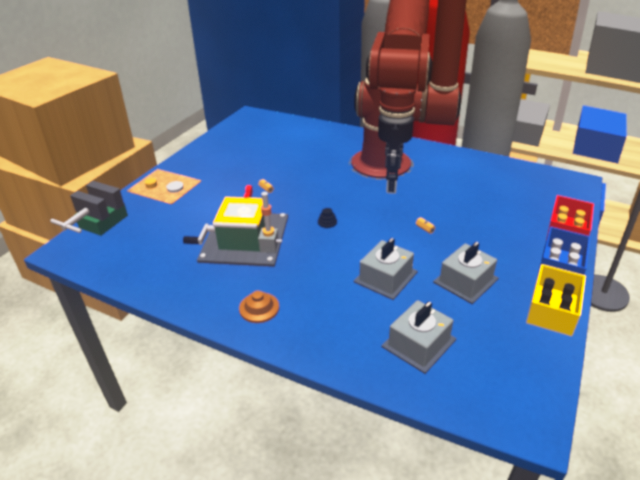

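The scene shows the knob back at rest (388,248). Now to the tab.

Request:
step_arm:
  increments: "-0.1 0.81 0.02 0 0 0.63; -0.1 0.81 0.02 0 0 0.63; -0.1 0.81 0.02 0 0 0.63; -0.1 0.81 0.02 0 0 0.63; -0.1 0.81 0.02 0 0 0.63; -0.1 0.81 0.02 0 0 0.63; -0.1 0.81 0.02 0 0 0.63; -0.1 0.81 0.02 0 0 0.63; -0.1 0.81 0.02 0 0 0.63; -0.1 0.81 0.02 0 0 0.63; -0.1 0.81 0.02 0 0 0.63; -0.1 0.81 0.02 0 0 0.63"

```text
t: 9.13
tool_pos: [0.5279, -0.0002, 0.2649]
tool_rot: [3.058, -0.716, -0.005]
contact_force: [-0.7, -0.7, 0.4]
opening: 0.0854
```

Request:
step_arm:
  increments: "0.46 0.68 0.03 0 0 0.63; 0.46 0.68 0.03 0 0 0.63; 0.46 0.68 0.03 0 0 0.63; 0.46 0.68 0.03 0 0 0.63; 0.46 0.68 0.03 0 0 0.63; 0.46 0.68 0.03 0 0 0.63; 0.46 0.68 0.03 0 0 0.63; 0.46 0.68 0.03 0 0 0.63; 0.46 0.68 0.03 0 0 0.63; 0.46 0.68 0.03 0 0 0.63; 0.46 0.68 0.03 0 0 0.63; 0.46 0.68 0.03 0 0 0.63"

```text
t: 10.13
tool_pos: [0.4781, -0.2351, 0.2559]
tool_rot: [2.578, -1.795, -0.005]
contact_force: [0.1, -0.2, -0.1]
opening: 0.0857
```

Request:
step_arm:
  increments: "0 0 0 0 0 0; 0 0 0 0 0 0"

```text
t: 10.3
tool_pos: [0.4784, -0.2347, 0.2564]
tool_rot: [-2.58, 1.792, 0.004]
contact_force: [-0.1, 0.1, -1.2]
opening: 0.0856
```

Run:
```python
from h import *
snap('wrist','w8');o=obs();print(load('w8')['eye'])
```

```text
t 10.35 pos [ 0.4788 -0.2342  0.2567] rot [-2.581  1.79   0.003] F [ 0.6 -0.3  0.7] M [ 0.   -0.03  0.01] op 0.0852 q [-0.59 -0.18  1.79  0.    1.53  0.62]
[ 0.54444677 -0.21143385  0.39775936]
```

View pics/w8.png

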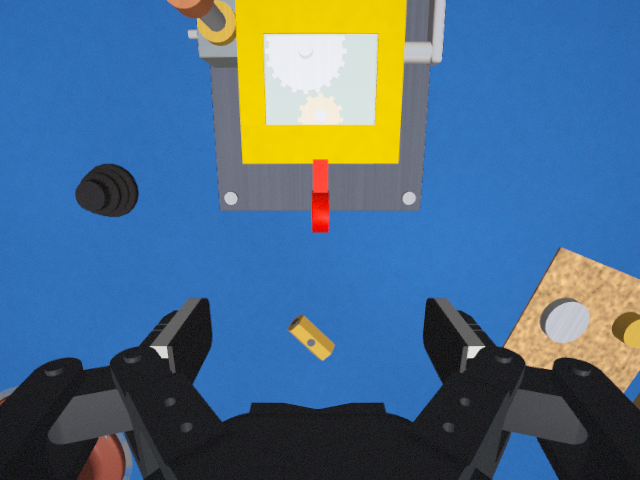

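Run:
```python
from h import *
w=load('w8');t=load('top0');s=load('scene0')
W=lambda u,v:(350+u/2.6,170+v/2.6)
a=atz(w,(243,163.5),.103);b=atz(w,(399.5,163.5),.103);print(a,b,np.linalg.norm(a-b),np.degrees(np.arctan2(*(a-b)[1::-1])))
m=(a+b)/2; h=np.arctan2(*(a-b)[1::-1])-np.pi/2; ex=np.array([np.cos(h),np.sin(h),0]);print('head',np.degrees(h),'m',m)
print('tab from edge',m-.04*ex,'hinge',m+.135*ex)
print('tri corners',tri([(w,(243,163.5)),(t,W(168,284))]),tri([(w,(399.5,163.5)),(t,W(315,230))]))
print('tri tab t/s',tri([(t,W(263,308)),(s,(180+239/3.5,190))]))
# right/left side edges of plate heading
for p,q in [((243,163.5),(238,40)),((399.5,163.5),(405,40))]:
    d=atz(w,q,.103)-atz(w,p,.103);print('edge',np.degrees(np.arctan2(d[1],d[0])))
T=m-.04*ex;T[2]=.1
ey=np.array([-ex[1],ex[0],0])
for x in(-.018,0,.018): print(x,proj(w,T+ex*x+ey*.007),proj(w,T+ex*x-ey*.007),proj(t,T+ex*x))
print('top',proj(w,T+[0,0,.018]),proj(s,T))
c=cv2.imread('pics/w8.png')[140:250,260:380];cv2.imwrite('pics/c3.png',cv2.resize(c,None,fx=5,fy=5,interpolation=2))
```

```text
[ 0.50454668 -0.16183162  0.103     ] [ 0.54861199 -0.27976473  0.103     ] 0.12589666510855044 110.48803379619801
head 20.488033796198003 m [ 0.52657934 -0.22079817  0.103     ]
tab from edge [ 0.48910953 -0.23479864  0.103     ] hinge [ 0.65303995 -0.17354659  0.103     ]
tri corners (array([ 0.50402561, -0.16202758,  0.10255969]), [np.float64(0.678791290019429), np.float64(0.2655005360378324)]) (array([ 0.5485688 , -0.28129731,  0.09726517]), [np.float64(0.2855172960536727), np.float64(0.11613305464634917)])
tri tab t/s (array([ 0.485713  , -0.23725719,  0.09923039]), [np.float64(0.3444682605398604), np.float64(0.23437944274397043)])
edge 20.07543705590812
edge 20.913590647186506
-0.018 [[312.82921278 232.27448959]] [[329.24714655 232.27833602]] [[452.93513955 295.23936298]]
0 [[312.75013    211.52563602]] [[329.43135263 211.52829987]] [[449.71990646 286.90673788]]
0.018 [[312.67013964 190.11898698]] [[329.61698386 190.12042532]] [[446.51026964 278.60043988]]
top [[321.27169958 216.0327045 ]] [[248.09707466 190.46962359]]
```

View pics/c3.png

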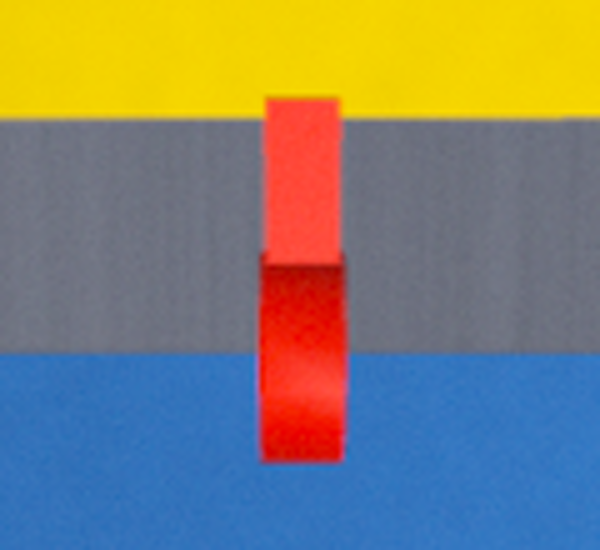

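```bash
cat >> h.py <<'E'
HD=np.radians(20.5);EX=np.array([np.cos(HD),np.sin(HD),0]);EZ=np.array([0,0,1.]);TAB=np.array([.489,-.235,.1]);HG=TAB+.175*EX
def pose(a,tilt,back=0,g=.019): # a guard angle, tilt from vertical at a=0 (deg), rigid
    a=np.radians(a);th=np.radians(tilt)-a
    z=-np.cos(th)*EZ+np.sin(th)*EX; x=np.array([np.sin(HD),-np.cos(HD),0]); M=np.c_[x,np.cross(z,x),z]
    c=HG-.175*np.cos(a)*EX+.175*np.sin(a)*EZ
    return c+z*(g-back),M
E
python3 - <<'E'
from h import *
obs();p,M=pose(0,25,.07);print(p);plan(p,M,8)
E
```

```text
t 10.35 pos [ 0.4788 -0.2342  0.2567] rot [-2.581  1.79   0.003] F [ 0.6 -0.3  0.7] M [ 0.   -0.03  0.01] op 0.0852 q [-0.59 -0.18  1.79  0.    1.53  0.62]
[ 0.46881141 -0.24254821  0.1462217 ]
8 rows: [0.022 0.166 0.535] [ 0.546  0.002 -0.   ]
```

Request:
step_arm:
  increments: "0.02 0.17 0.53 0.55 0 0; 0.02 0.17 0.53 0.55 0 0; 0.02 0.17 0.53 0.55 0 0; 0.02 0.17 0.53 0.55 0 0; 0.02 0.17 0.53 0.55 0 0; 0.02 0.17 0.53 0.55 0 0; 0.02 0.17 0.53 0.55 0 0; 0.02 0.17 0.53 0.55 0 0; 0 0 0 0 0 0; 0 0 0 0 0 0"

```text
t: 11.18
tool_pos: [0.4678, -0.2417, 0.147]
tool_rot: [-2.267, 1.573, -0.347]
contact_force: [0.3, -0.5, 1.1]
opening: 0.0857
```

Run:
```python
from h import *
snap('wrist','w9');obs();p,M=pose(0,25,0);print(p);plan(p,M,6)
w=load('w9');print(proj(w,TAB))
```

```text
t 11.23 pos [ 0.4688 -0.2424  0.1486] rot [-2.268  1.572 -0.351] F [-0.8  0.8  0.6] M [-0.06  0.12  0.06] op 0.0854 q [-0.83 -0.27  2.1   0.44  1.18  0.23]
[ 0.49652124 -0.23218792  0.08278015]
6 rows: [0.001 0.008 0.481] [-0.005  0.001  0.001]
[[317.83872961 264.28521722]]
```

View pics/w9.png

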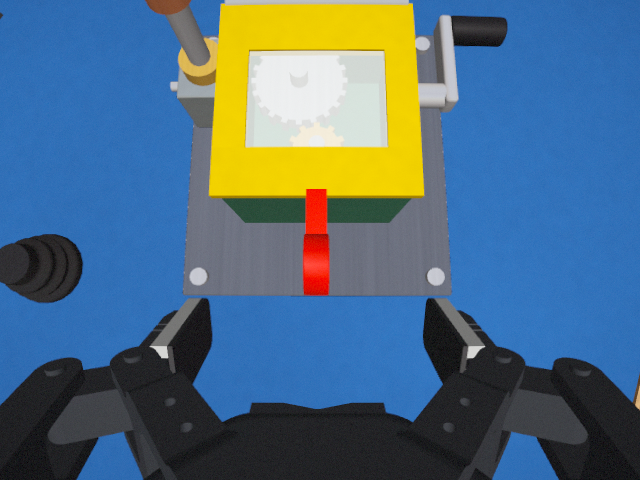

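Predicted tab pixel (318,264) and seen disc centre (316,264) agree. Inserting.

Request:
step_arm:
  increments: "0 0.01 0.48 0 0 0; 0 0.01 0.48 0 0 0; 0 0.01 0.48 0 0 0; 0 0.01 0.48 0 0 0; 0 0.01 0.48 0 0 0; 0 0.01 0.48 0 0 0; 0 0 0 0 0 0; 0 0 0 0 0 0"

```text
t: 11.9
tool_pos: [0.4969, -0.2324, 0.0836]
tool_rot: [-2.268, 1.57, -0.352]
contact_force: [0.4, -0.4, 0.1]
opening: 0.0851
```

Run:
```python
from h import *
snap('wrist','w10');obs();p,M=pose(0,25,0);print(p);plan(p,M,1)
w=load('w10');print(proj(w,TAB))
```

```text
t 11.95 pos [ 0.497  -0.2328  0.0841] rot [-2.268  1.571 -0.354] F [-0.2 -0.3  0.2] M [-0.06  0.2  -0.  ] op 0.0856 q [-0.78 -0.14  2.1   0.47  1.03  0.22]
[ 0.49652124 -0.23218792  0.08278015]
1 rows: [-0.03   0.029  0.045] [-0.042 -0.011  0.019]
[[314.0329331  328.06761573]]
```

View pics/w10.png

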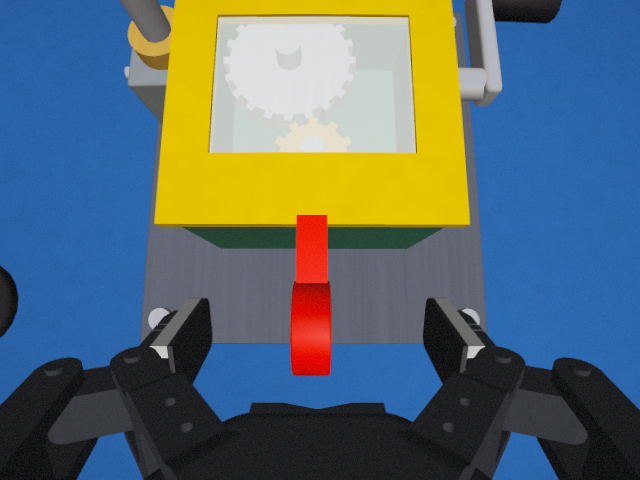

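Request:
step_arm:
  increments: "-0.09 0.03 0.04 -0.02 0 0; 0 0 0 0 0 0; 0 0 0 0 0 0"

```text
t: 12.2
tool_pos: [0.4951, -0.2309, 0.0822]
tool_rot: [-2.269, 1.573, -0.352]
contact_force: [-0.3, -0.0, 0.5]
opening: 0.0851
```

Request:
step_arm:
  increments: "0 0 0 0 0 0; 0 0 0 0 0 0; 0 0 0 0 0 0; 0 0 0 0 0 0; 0 0 0 0 0 0; 0 0 0 0 0 0; 0 0 0 0 0 0; 0 0 0 0 0 0; 0 0 0 0 0 0; 0 0 0 0 0 0"
  fingers: -1
  newtons: 60

```text
t: 13.03
tool_pos: [0.4948, -0.2307, 0.0814]
tool_rot: [-2.268, 1.574, -0.35]
contact_force: [-2.2, 0.7, 1.3]
opening: 0.0133
```

Run:
```python
from h import *
snap('wrist','w11');o=obs();p,M=pose(0,25,0);print(p);
for n in (18,): 
    # rigid: relative to measured pose
    R0=R.from_rotvec(o['tool_rot']);ax=np.array([-np.sin(HD),np.cos(HD),0]);Q=R.from_rotvec(ax*np.radians(50))
    print(Q.apply(-EX)); plan(HG+Q.apply(o['tool_pos']-HG),Q*R0,n)
```

```text
t 13.08 pos [ 0.4948 -0.2307  0.0814] rot [-2.268  1.574 -0.35 ] F [-1.5 -0.3  1.2] M [-0.12  0.3  -0.04] op 0.0133 q [-0.78 -0.14  2.11  0.47  1.03  0.22]
[ 0.49652124 -0.23218792  0.08278015]
[-0.60208128 -0.22510897  0.76604444]
18 rows: [ 0.    -0.113 -0.308] [-0.485  0.    -0.   ]
```

View pics/w11.png

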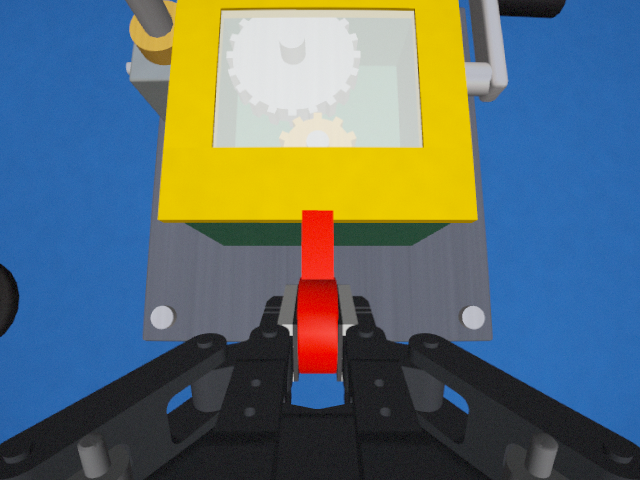

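Request:
step_arm:
  increments: "0 -0.11 -0.31 -0.485 0 0; 0 -0.11 -0.31 -0.485 0 0; 0 -0.11 -0.31 -0.485 0 0; 0 -0.11 -0.31 -0.485 0 0; 0 -0.11 -0.31 -0.485 0 0; 0 -0.11 -0.31 -0.485 0 0; 0 0 0 0 0 0"

```text
t: 13.67
tool_pos: [0.4967, -0.23, 0.1315]
tool_rot: [-2.484, 1.719, -0.126]
contact_force: [-0.1, -2.0, -5.1]
opening: 0.0133
```

```bash
cat >> h.py <<'E'
def ang():
    o=ctrl.get_obs();M=R.from_rotvec(o['tool_rot']).as_matrix();z=M[:,2]
    c=o['tool_pos']-.019*z-HG;print('ang from pos',np.degrees(np.arctan2(c[2],-c@EX)),'r',np.hypot(c[2],c@EX),'lat',c@np.array([-EX[1],EX[0],0]),'tilt',np.degrees(np.arctan2(z@EX,-z[2])))
E
python3 - <<'E'
from h import *
snap('wrist','w12');obs();ang()
E
```

```text
t 13.72 pos [ 0.4963 -0.2301  0.1303] rot [-2.482  1.719 -0.127] F [-0.5 -2.5 -2.8] M [-0.34 -0.03 -0.09] op 0.0132 q [-0.63 -0.11  1.95  0.13  1.22  0.54]
ang from pos 16.169563668989007 r 0.1761549017075744 lat 0.0020400669117120996 tilt 8.40777892084084
```

View pics/w12.png

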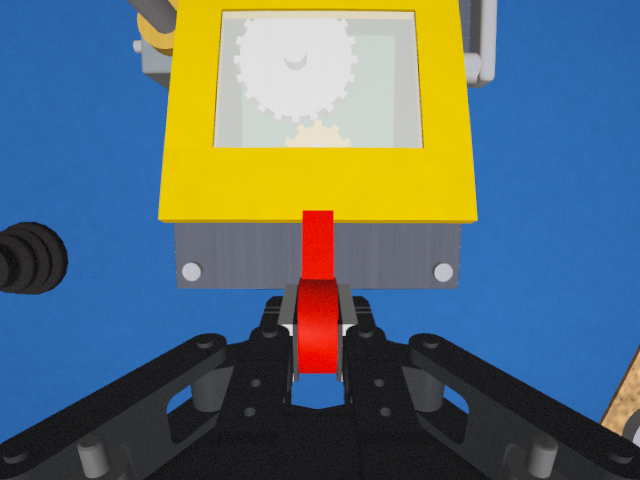

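Guard moves rigidly with the gripper (the guard is unchanged in the wrist image), at about 16°. Continuing.

Request:
step_arm:
  increments: "0 -0.11 -0.31 -0.485 0 0; 0 -0.11 -0.31 -0.485 0 0; 0 -0.11 -0.31 -0.485 0 0; 0 -0.11 -0.31 -0.485 0 0; 0 -0.11 -0.31 -0.485 0 0; 0 -0.11 -0.31 -0.485 0 0; 0 -0.11 -0.31 -0.485 0 0; 0 -0.11 -0.31 -0.485 0 0; 0 -0.11 -0.31 -0.485 0 0; 0 -0.11 -0.31 -0.485 0 0; 0 -0.11 -0.31 -0.485 0 0; 0 -0.11 -0.31 -0.485 0 0"

```text
t: 14.72
tool_pos: [0.5367, -0.215, 0.2161]
tool_rot: [2.272, -1.575, -0.35]
contact_force: [1.6, -2.4, -3.6]
opening: 0.0135
```

Request:
step_arm:
  increments: "0 0 0 0 0 0; 0 0 0 0 0 0; 0 0 0 0 0 0"

```text
t: 14.97
tool_pos: [0.5365, -0.2151, 0.2158]
tool_rot: [2.274, -1.576, -0.347]
contact_force: [4.0, -2.6, -8.5]
opening: 0.0132
```

Run:
```python
from h import *
snap('wrist','w13');snap('top','t2');snap('scene','s2');obs();ang()
a=cv2.imread('pics/top0.png') if 0 else cv2.imread('pics/t2.png');b=cv2.imread('pics/s2.png');c=cv2.imread('pics/w13.png')
o=np.zeros((600,800,3),np.uint8);o[:300,:400]=cv2.resize(a,(400,300));o[:300,400:]=cv2.resize(c,(400,300));o[300:,:400]=cv2.resize(b,(400,300));o[300:,400:]=cv2.resize(b[110:275,150:370],(400,300));cv2.imwrite('pics/m1.png',o)
```

```text
t 15.12 pos [ 0.5365 -0.2151  0.2159] rot [ 2.273 -1.576 -0.347] F [  4.5  -1.5 -10.6] M [-0.01 -1.56  0.2 ] op 0.0132 q [-0.37  0.18  1.54 -0.29  1.74  0.84]
ang from pos 49.043024346877594 r 0.1762572597564605 lat 0.0019973312864714128 tilt -24.739157504573637
```

View pics/m1.png

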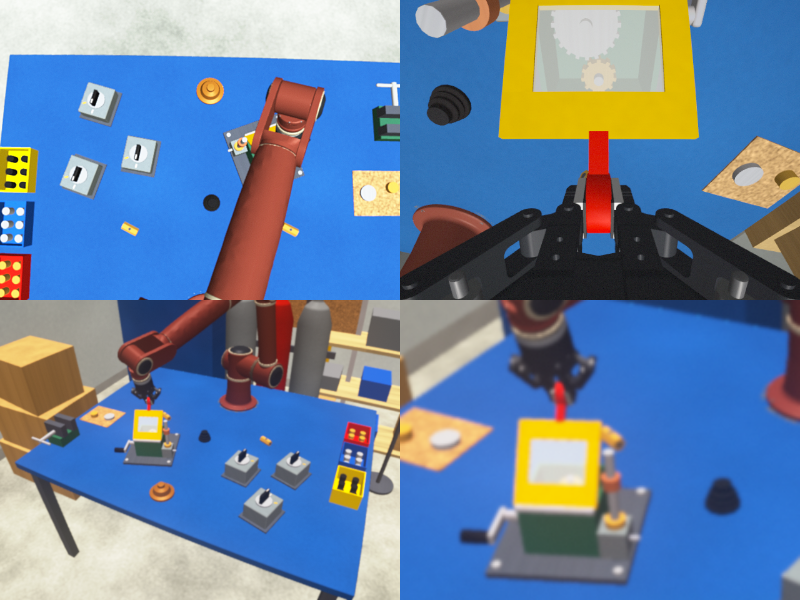

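Request:
step_arm:
  increments: "0 0 0 0 0 0; 0 0 0 0 0 0; 0 0 0 0 0 0; 0 0 0 0 0 0; 0 0 0 0 0 0; 0 0 0 0 0 0; 0 0 0 0 0 0; 0 0 0 0 0 0; 0 0 0 0 0 0; 0 0 0 0 0 0; 0 0 0 0 0 0; 0 0 0 0 0 0"

```text
t: 16.12
tool_pos: [0.5366, -0.2151, 0.2159]
tool_rot: [2.273, -1.576, -0.347]
contact_force: [4.8, -2.8, -8.8]
opening: 0.0131
```

Run:
```python
from h import *
im=snap('scene','s3');w=snap('wrist','w14');obs();ang()
# predicted tab & plate front corners at angles in wrist/scene views
ey=np.array([-EX[1],EX[0],0])
for a in (44,50,56):
    r=np.radians(a);u=-np.cos(r)*EX+np.sin(r)*EZ;n=np.sin(r)*EX+np.cos(r)*EZ
    P=[HG+.135*u+.003*n+s*.063*ey for s in(1,-1)]+[HG+.175*u]
    print(a,'wrist',np.round(proj(w,P),0).tolist(),'scene',np.round(proj(im,P),1).tolist())
a=cv2.imread('pics/s3.png');b=cv2.imread('pics/w14.png')
o=np.zeros((480,800,3),np.uint8);o[:400,:400]=cv2.resize(a[140:240,190:290],None,fx=4,fy=4);o[:300,400:]=cv2.resize(b,(400,300));cv2.imwrite('pics/m2.png',o)
```

```text
t 16.22 pos [ 0.5365 -0.215   0.2159] rot [ 2.273 -1.576 -0.347] F [ 5.  -2.  -9.3] M [ 0.01 -1.51  0.2 ] op 0.0132 q [-0.37  0.18  1.54 -0.29  1.74  0.84]
ang from pos 49.05090086599659 r 0.17626798057585552 lat 0.0020302523663295277 tilt -24.74562944681208
44 wrist [[172.0, 227.0], [468.0, 227.0], [320.0, 321.0]] scene [[260.5, 176.9], [215.9, 175.6], [239.6, 162.6]]
50 wrist [[157.0, 220.0], [483.0, 221.0], [320.0, 327.0]] scene [[259.4, 175.9], [214.4, 174.6], [237.9, 160.9]]
56 wrist [[140.0, 209.0], [500.0, 209.0], [320.0, 328.0]] scene [[258.3, 175.4], [212.8, 174.1], [236.2, 160.0]]
```

View pics/m2.png

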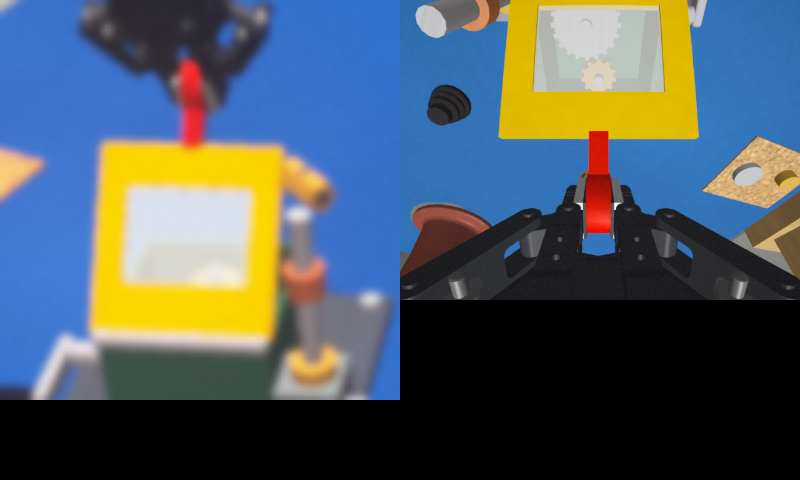

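The front edge of the guard in the wrist view (corners at about (157,221) and (478,221)) matches the 50° prediction. The pose is steady, so I'm handing in.

Run:
```python
from h import *
print(ctrl.finish_job())
```

```text
the job is handed in; nothing more can be done
None
```

I did both parts in the order asked and handed the job in at about 16 s, with the gripper still holding the guard open.

- **Knob:** I used the box farthest to the robot's right and twisted its knob clockwise to the stop. The wrist moment jumped from 0.27 to 1.34 N m there and the pointer lined up with the yellow mark. After I let go, the camera showed the knob back at the white rest mark.
- **Guard:** I gripped it by the red tab and lifted it to about 50°. The arm position gives 49.0°, the gripper's turn about 50°, and the wrist view fits 50°. The pose stayed steady for over a second before handing in, with about 11 N on the wrist. That is more than the 2–3 N the guard itself should need, probably because my lift arc did not quite match the hinge's.
- **Bystanders:** I touched none of them. The cover, boot and one valve body look unmoved in the last pictures. The valve body near the winder was partly behind the arm in the last top view.
- **Disagreement between checks:** the scene and top cameras differed by about 6 mm on the knob's box, so I relied on the wrist camera before gripping.

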